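# Pull-test the spring clamps and weed out the weak ones

### The arm

A 6-joint arm with a two-finger parallel gripper is mounted at the origin on the work surface. World frame = base frame: x ahead of the robot, y to its left, z up, the work surface at z = 0. Lengths are in mm, angles in rad, forces in N, time in s.
With the tool pointing down it reaches from about 400 to 825 mm from the base axis. Payload 7 kg.
Tool frame: the origin (TCP) lies on the centre line of the jaws, within the pads' length; the fingertips stand 17 mm ahead of it and the grasp point (between the pads) lies 2 mm behind it; z points along the fingers, y is the line along which they close (so a half turn about z gives the same grasp; the last joint's range is limited). The gripper opens to 85 mm and grips with 20 to 120 N. Pads are 22 mm wide; open, the fingers measure 114 mm over their backs; the gripper's body (76 mm by 85 mm) begins 54 mm behind the grasp point. The pads swing forward as they close: fully open they stand 13 mm farther back than shut.
Start: joints at [1.438, 0.359, 0.012, 0, -1.224, -0.288], TCP at [275.737, 616.088, 248.302] pointing down, gripper open.
Joint ranges: [-3.07, 3.07], [-1.43, 2.12], [-1.02, 1.25], [-3.03, 1.67], [-3.05, -0], [-3.03, 3.03]. Speed limits (rad/s): [2.39, 2.39, 3.01, 3.14, 3.14, 3.14].

### API

Orientations are given as a unit quaternion [w, x, y, z].
In Python, from workcell import ctrl, imaging gives the robot as it stands. The module is installed in compiled form; this text tells all that it offers.
- The arm moves only by the shell command python3 -m jog 'ROWS' [OPENING] [FORCE]. ROWS is JSON, a list of rows, each a list of 2 entries, a list of its own where there are three numbers: the shift along the tool's x, y, z in cm, then the turn about the tool's z in rad. A call has exactly 10 rows; each row is the pose to reach, as a shift and turn from the pose commanded when the call began, along the tool's axes at that moment; what a row does not reach only later rows make up. A row lasts 1/12 s, in which the tool goes at most 41.7 mm and 7.16 degrees, less where a joint would pass 70% of its speed; a pose out of reach is approached as far as the arm can. A call with a gripper value outside its range is refused whole. OPENING is the opening, from -1 (shut) to 1 (fully open), set as the call begins (- or left out, the last holds). The fingers move at their own pace and stop on an object; FORCE is the grip in N (left out, the last holds). Time passes only in rows, so rows that repeat a pose let the fingers close, or fill a call up. It gives the time, the measured TCP pose, the force, the opening and the grip force at its end, in the units of the state.
- ctrl.observe(): the state, without advancing time (a new reading comes with each control period).
- imaging.capture(name): name is "side" or "top" or "wrist"; returns the picture (480x640x3 uint8, blue, green, red); there is no depth.
- imaging.get_calibration(name): a dict with "camera_matrix" (3x3 intrinsics, pixels), "rvec" (rotation vector, rad) and "tvec" (3), from world to camera coordinates, as OpenCV has them. Camera axes: x right, y down, z forward; pixel columns grow to the right and rows downward; lengths in mm; the calibration is good to about 2 mm. The wrist camera is an equidistant fisheye: a pixel r from the principal point sees the ray r / f radians off the axis. A picture is of the moment at which its call begins: read the wrist's pose just before it. get_calibration takes no time and is no camera call; for the wrist camera it gives the pose at the moment of the call.
- ctrl.job_done(): hands the job in; it is judged then, once.
The state is a dict: "t": time; "qpos": joint angles; "joint_velocities": joint speeds; "effort": joint torques, N m; "tool_pos": TCP position; "orientation": TCP orientation; "force": force on the tool from outside, world axes, zero at the start; "wrist_torque": the same for the moment, N m; "grip_width": finger opening in mm; "grasp_force": force on a finger pad.
Only numpy, scipy, OpenCV 4.12 (cv2) and the standard library are available. Lean on these libraries where they do the work, as an engineer would, in place of code of your own. Each camera call takes 0.05 s, during which the arm holds its last target. There are 200 camera calls.

### The job

Three spring clamps that look alike are clipped on the plywood strip in the green vise, and some have lost their spring. Feel each one's grip with a gentle straight pull up off the strip: a weak clamp slides off easily, a sound one holds firm. Put every weak clamp in the red tray, and leave each sound clamp gripping the strip where it is, without dragging it along; leave the other things on the bench as they are.

Things in the scene. Friction and masses are not known exactly. Their poses are not given: they have to be found in the camera images.
- clamp_a: black spring clamp with orange tips, 42 g; clamps a, b, c look alike and any of them may be weak or sound. Origin on its pivot, 20 mm above the strip's top edge; z up, jaws down over the strip; x across the strip, y along the strip. Grip the two flat cheeks at the pivot: 24 mm wide along y, 20 mm long along x, from 10 mm below to 12 mm above the pivot
- clamp_b: same make as clamp_a. Above the cheeks the two handles spread apart along x, 22 mm wide along y, to 43 mm above the pivot and 46 mm over all; squeezing them together opens the jaws. The jaw tips are 40 mm below the pivot, so 20 mm of jaw overlaps the strip; off the strip the jaws snap shut
- clamp_c: same make as clamp_a. For any of the clamps: pulled straight up along the strip's face, a weak one slides at 1 to 6 N all the way off (20 mm); a sound one holds 10 N without sliding and gives way somewhere from 12 to 23 N. Off the strip it stands 40 mm high to the pivot on its jaw tips, or lies down
- tray: red open plastic tray, fixed, 200 x 200 mm outside, 45 mm high, walls and floor 5 mm; origin under its centre at bench height
- case: closed blue plastic tool case, fixed, 200 x 200 mm, 70 mm high; origin under its centre. Not to be used
- glue: yellow glue bottle with red cap, 52 mm across, 130 mm high, loose; origin under its centre. Leave it standing
- tin: steel tin, 72 mm across, 90 mm high, loose; origin under its centre. Leave it standing
- square: try square lying flat, loose: dark wooden stock 110 mm along its y and 16 mm high, steel blade 160 mm along its +x; origin under the stock. Leave it lying
- clamp_a_pad: the orange swivel pad on the sprung jaw of clamp_a (18 mm along y, 16 mm high), that presses on the strip from its +x side; origin on its swivel, 32 mm below the pivot. Off the strip it presses on the other jaw. A sound clamp's pad presses with more than 9 N, a weak one's with less than 6 N
- clamp_b_pad: the orange swivel pad on the sprung jaw of clamp_b (18 mm along y, 16 mm high), that presses on the strip from its +x side; origin on its swivel, 32 mm below the pivot. Off the strip it presses on the other jaw. A sound clamp's pad presses with more than 9 N, a weak one's with less than 6 N
- clamp_c_pad: the orange swivel pad on the sprung jaw of clamp_c (18 mm along y, 16 mm high), that presses on the strip from its +x side; origin on its swivel, 32 mm below the pivot. Off the strip it presses on the other jaw. A sound clamp's pad presses with more than 9 N, a weak one's with less than 6 N
- vise: green bench vise, fixed, origin under it; holds an upright plywood strip over its origin: 300 mm long (y), 6 mm thick (x), its top edge 155 mm above the bench, 50 mm above the vise's jaws. The vise is 110 mm wide along y and reaches 75 mm to +x and, with its screw and bar (up to 80 mm high), 116 mm to -x

How it is judged (in metres and radians):
At the end, for the whole second after the job is handed in: every weak clamp (its pad presses with less than 7.5 N) lies or stands in the red tray, its pivot inside the walls and less than 75 mm above the bench; every sound clamp (its pad presses the strip with over 9 N) still grips the strip within 5 mm of where it was; all at rest (((x of clamp_a in the frame of tray between -0.095 and 0.095 m and y of clamp_a in the frame of tray between -0.095 and 0.095 m and height (world z) of clamp_a below 0.075 m and contact force between clamp_a_pad and anything else below 7.5 N) or (distance of clamp_a from where it was at the start of the episode below 0.005 m and contact force between clamp_a_pad and vise above 9 N)) and linear speed of each of clamp_a, clamp_b, clamp_c below 0.02 m/s and ((x of clamp_b in the frame of tray between -0.095 and 0.095 m and y of clamp_b in the frame of tray between -0.095 and 0.095 m and height (world z) of clamp_b below 0.075 m and contact force between clamp_b_pad and anything else below 7.5 N) or (distance of clamp_b from where it was at the start of the episode below 0.005 m and contact force between clamp_b_pad and vise above 9 N)) and ((x of clamp_c in the frame of tray between -0.095 and 0.095 m and y of clamp_c in the frame of tray between -0.095 and 0.095 m and height (world z) of clamp_c below 0.075 m and contact force between clamp_c_pad and anything else below 7.5 N) or (distance of clamp_c from where it was at the start of the episode below 0.005 m and contact force between clamp_c_pad and vise above 9 N))); the robot touches nothing.
It fails at once if a sound clamp (its pad presses the strip with over 10 N) is dragged more than 5 mm from its place on the strip ((distance of clamp_a from where it was at the start of the episode above 0.005 m and contact force between clamp_a_pad and vise above 10 N) or (distance of clamp_b from where it was at the start of the episode above 0.005 m and contact force between clamp_b_pad and vise above 10 N) or (distance of clamp_c from where it was at the start of the episode above 0.005 m and contact force between clamp_c_pad and vise above 10 N)).
It fails at once if the glue bottle is moved more than 20 mm or tipped over (distance of glue from where it was at the start of the episode above 0.02 m or angle between glue's own z axis and vertical above 0.5 rad).
It fails at once if the tin is moved more than 20 mm or tipped over (distance of tin from where it was at the start of the episode above 0.02 m or angle between tin's own z axis and vertical above 0.5 rad).
It fails at once if the try square is moved more than 20 mm or tipped over (distance of square from where it was at the start of the episode above 0.02 m or angle between square's own z axis and vertical above 0.5 rad).
It also fails if it takes over 72 s, if anything falls off the work surface, if the arm or the gripper's body presses on something with over 40 N, if the wrist force passes 120 N, or if a joint passes its speed limit or range.

## Working session

There is one attempt and no reset: what is moved stays moved. The work goes in short steps, Python scripts to look and compute and a shell command to move; the robot and the scene stay as the last step left them, time stands still between calls to the robot, and variables do not carry over. Pictures are saved under pics/ and viewed, at most 10 in all, crops included, and the job is handed in when it is done.

```bash
mkdir -p pics
python3 - <<'E'
from workcell import ctrl, imaging
import cv2
print({k:v for k,v in ctrl.observe().items() if k in('t','tool_pos','orientation','force','grip_width')})
for n in('top','side'):
    cv2.imwrite(f'pics/{n}0.png',imaging.capture(n)); c=imaging.get_calibration(n); print(n,{k:v.tolist() if hasattr(v,'tolist') else v for k,v in c.items()})
E
```

```text
{'t': 0.0, 'tool_pos': array([275.56252443, 615.70172415, 247.36799844]), 'orientation': array([ 8.15338984e-04,  9.77932316e-01, -2.08920338e-01, -1.11307089e-04]), 'force': array([-0.16119454,  0.30829125,  0.34583315]), 'grip_width': 85.20790916214725}
top {'camera_matrix': [[447.3302416790365, 0.0, 321.60826988430046], [0.0, 447.3302416790365, 241.90770148286407], [0.0, 0.0, 1.0]], 'rvec': [2.029263999403442, -2.1949725143147094, 0.23064038240820595], 'tvec': [30.383137868344043, 594.3031285127474, 1082.8877634451792]}
side {'camera_matrix': [[564.9972576828335, 0.0, 316.9863235694766], [0.0, 564.9972576828335, 238.76305064921885], [0.0, 0.0, 1.0]], 'rvec': [2.4418792197808465, -0.35157125312131127, 0.11814720126209687], 'tvec': [-563.920743967639, 203.53839407780688, 1117.0996088778124]}
```

View pics/top0.png

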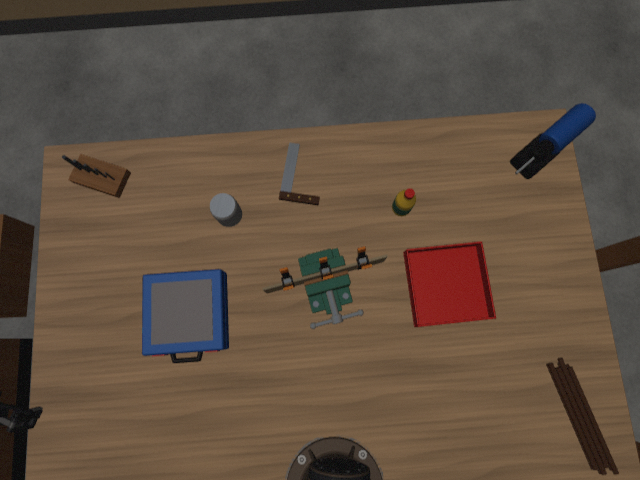

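View pics/side0.png

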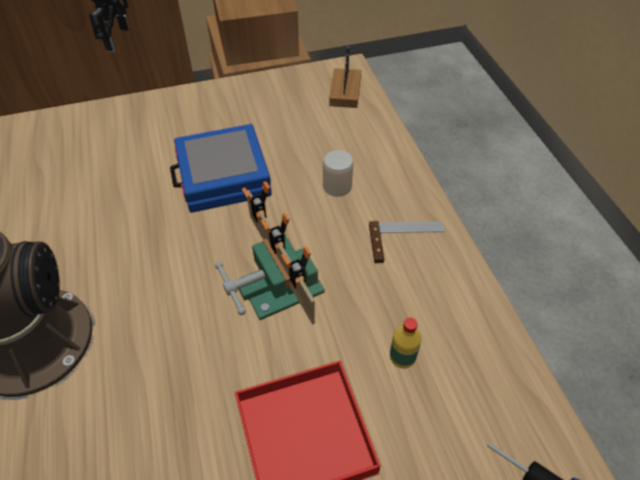

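The top view shows the strip from about (266,291) to (386,260), with clamps near (287,279), (325,267) and (362,258). The tray is near (449,284). The side view shows the same clamps at (259,205), (278,236) and (297,268). I'll enlarge both next.

Run:
```python
import cv2, numpy as np
a=cv2.imread('pics/top0.png')[235:315,255:395]; b=cv2.imread('pics/side0.png')[175:325,210:350]
a=cv2.resize(a,None,fx=5.7,fy=5.7,interpolation=cv2.INTER_CUBIC); b=cv2.resize(b,None,fx=4,fy=4,interpolation=cv2.INTER_CUBIC)
f=lambda x:np.clip(x.astype(float)*1.8,0,255).astype('uint8')
cv2.imwrite('pics/topc.png',f(a)); cv2.imwrite('pics/sidec.png',f(b)); print(a.shape,b.shape)
```

```text
(456, 798, 3) (600, 560, 3)
```

View pics/topc.png

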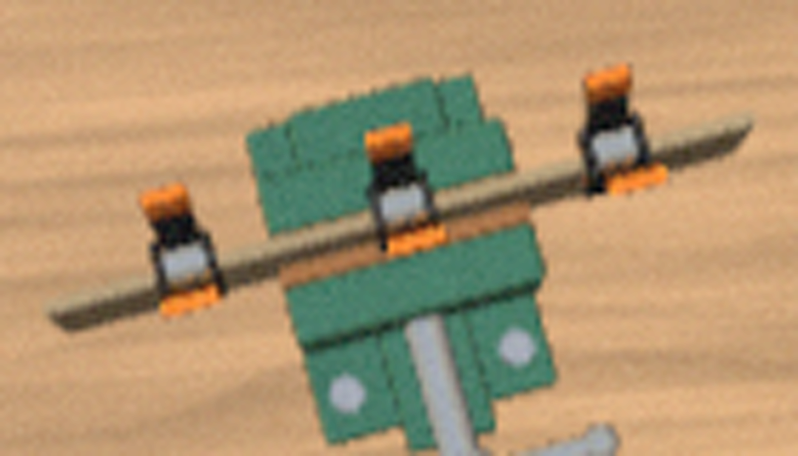

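View pics/sidec.png

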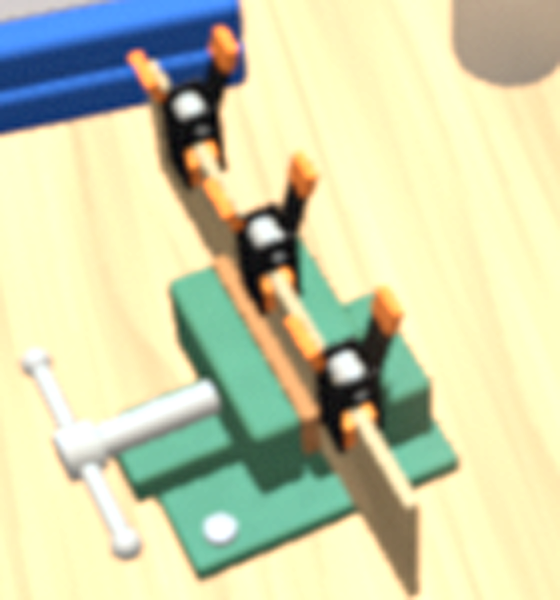

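The top crop shows the handle tips in pairs at (165,200)/(190,300), (390,140)/(415,240) and (608,82)/(637,180). The silver spring centres are at (186,262), (404,202) and (614,147). The strip's top edge runs from about (50,310) to (748,122). In the side crop the spring centres are at (190,102), (268,230) and (348,365).

```bash
cat > h.py <<'E'
import numpy as np, cv2
from workcell import ctrl, imaging
def ray(n,p):
    c=imaging.get_calibration(n);R=cv2.Rodrigues(np.array(c['rvec'],float))[0];t=np.array(c['tvec'],float).ravel();K=np.array(c['camera_matrix'])
    return -R.T@t, R.T@np.linalg.inv(K)@np.array([*p,1.])
def onz(n,p,z):
    o,d=ray(n,p); return o+d*(z-o[2])/d[2]
def tri(p,q):
    o,d=ray('top',p);o2,d2=ray('side',q);s=np.linalg.lstsq(np.c_[d,-d2],o2-o,rcond=None)[0]
    a,b=o+d*s[0],o2+d2*s[1];return (a+b)/2,np.linalg.norm(a-b)
T=lambda p:(p[0]/5.7+255-.4,p[1]/5.7+235-.4)
S=lambda p:(p[0]/4+210-.4,p[1]/4+175-.4)
E
python3 - <<'E'
from h import *
np.set_printoptions(precision=1,suppress=True)
for u,l,s,q in [((165,200),(190,300),(186,262),(190,102)),((390,140),(415,240),(404,202),(268,230)),((608,82),(637,180),(614,147),(348,365))]:
    a,b=onz('top',T(u),215),onz('top',T(l),215); print('tips',a,b,'mid',(a+b)/2,'ang',np.arctan2(*(a-b)[1::-1]),'spring',onz('top',T(s),187),'tri',*tri(T(s),S(q)))
e=onz('top',T((50,310)),155);f=onz('top',T((748,122)),155);print('strip',e,f,np.linalg.norm(e-f),'ydir ang',np.arctan2(*(e-f)[1::-1]))
for p in[(404,247),(482,242),(494,318),(415,326)]: print('tray',onz('top',p,45))
print('glue',onz('top',(403,208),10),'tin',onz('top',(224,208),90),'square',onz('top',(299,198),16))
print('vise corners',onz('top',T((285,285)),105),onz('top',T((530,220)),105))
E
```

```text
tips [507.1  73.9 215. ] [468.1  66.7 215. ] mid [487.6  70.3 215. ] ang 0.1812164010501826 spring [486.3  69.2 187. ] tri [486.8  69.1 189.7] 1.6666115160327322
tips [523.6 -13.9 215. ] [484.2 -20.4 215. ] mid [503.9 -17.2 215. ] ang 0.16274607164477786 spring [503.3 -17.9 187. ] tri [504.2 -17.9 187.3] 1.8639966270070905
tips [539.7 -99.8 215. ] [ 500.6 -107.2  215. ] mid [ 520.2 -103.5  215. ] ang 0.18710286976530954 spring [ 518.7 -102.6  187. ] tri [ 519.8 -102.6  186.5] 2.00770990145379
strip [475.4 127.3 155. ] [ 529.9 -161.6  155. ] 294.02578941582317 ydir ang 1.7573190472829343
tray [ 568.4 -228.6   45. ]
tray [ 565.7 -432.3   45. ]
tray [ 370.  -432.5   45. ]
tray [ 365.9 -232.5   45. ]
glue [ 682.9 -245.6   10. ] tin [696.3 224.5  90. ] square [731.6  34.9  16. ]
vise corners [484.   33.6 105. ] [503.5 -72.4 105. ]
```

```bash
cat >> h.py <<'E'
from scipy.spatial.transform import Rotation as Ro
def go(x,y,z,yaw=0.187):
    s=ctrl.observe();q=s['orientation'];R=Ro.from_quat([q[1],q[2],q[3],q[0]]).as_matrix()
    d=R.T@(np.array([x,y,z])-s['tool_pos'])/10
    w=np.arctan2(R[1,0],R[0,0]); print('t',round(s['t'],2),'pos',s['tool_pos'].round(1),'yaw',w.round(3),'rows',d.round(2),'turn',round(-(yaw-w),3),'F',s['force'].round(2),'q',s['qpos'].round(2),'w',round(s['grip_width'],1),'gf',np.round(s['grasp_force'],1))
E
python3 -m jog '[[[4,4,-0.2],-0.06],[[8,8,-0.4],-0.12],[[12,12,-0.6],-0.18],[[16,16,-0.8],-0.24],[[20,20,-1],-0.3],[[24,24,-1],-0.36],[[28,28,-1],-0.42],[[31,31,-1],-0.48],[[34,34,-1],-0.54],[[34,34,-1],-0.6]]' 1; python3 -c "
from h import *
go(487.3,70,260)"
```

```text
t: 0.93
tool_pos: [424.2, 224.9, 257.9]
orientation: [-0.0, 0.996, 0.091, 0.0]
force: [1.8, -0.7, -0.3]
grip_width: 85.3
grasp_force: 0.0
t 0.93 pos [424.2 224.9 257.9] yaw 0.183 rows [ 3.39 16.38 -0.21] turn -0.004 F [ 1.82 -0.65 -0.35] q [ 0.9   0.03 -0.39 -0.   -1.16  0.86] w 85.3 gf 0.0
```

```bash
python3 -m jog '[[[0.8,4,-0.1],0],[[1.6,8,-0.2],0],[[2.5,12,-0.2],0],[[3.3,15,-0.2],0],[[3.3,16.2,-0.2],0],[[3.3,16.2,-0.2],0],[[3.3,16.2,-0.2],0],[[3.3,16.2,-0.2],0],[[3.3,16.2,-0.2],0],[[3.3,16.2,-0.2],0]]' >/dev/null; python3 -c "
from h import *
go(487.3,70,260)
c=imaging.get_calibration('wrist');K=c['camera_matrix'];R=cv2.Rodrigues(np.array(c['rvec'],float))[0];t=np.array(c['tvec'],float).ravel()
def pr(p):
    v=R@np.array(p)+t;r=np.hypot(v[0],v[1]);th=np.arctan2(r,v[2]);return (K[0][0]*th*v[0]/r+K[0][2],K[1][1]*th*v[1]/r+K[1][2])
im=imaging.capture('wrist')
yv=np.array([-.186,.983,0]);xv=np.array([.983,.186,0])
for n,b in dict(a=(487.3,70,175),b=(504.3,-17.6,175),c=(520.3,-103.3,175)).items():
    for dx,dz in((23,40),(-23,40)):
        for dy in(11,-11):
            u=pr(np.array(b)+dx*xv+dy*yv+np.array([0,0,dz]));cv2.circle(im,(int(u[0]),int(u[1])),2,(255,0,255),-1)
    u=pr(b[:2]+(187,));cv2.circle(im,(int(u[0]),int(u[1])),2,(255,255,0),-1);print(n,np.round(u))
cv2.imwrite('pics/w1.png',im)"
```

```text
t 1.77 pos [485.4  74.4 260. ] yaw 0.181 rows [ 0.11  0.47 -0.  ] turn -0.006 F [-0.7   0.8   0.54] q [ 0.55  0.04 -0.36 -0.   -1.16  1.2 ] w 85.3 gf 0.0
a [330. 259.]
b [477. 256.]
c [585. 253.]
```

View pics/w1.png

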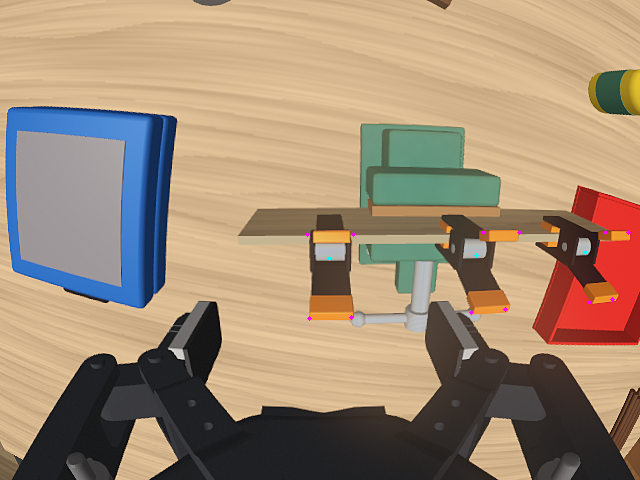

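The projected points fall on clamp L's handle tips to about 1 mm, so I'll descend on it.

```bash
python3 -m jog '[[[0.1,0.45,0],0],[[0.1,0.45,0],0],[[0.1,0.45,2],0],[[0.1,0.45,4],0],[[0.1,0.45,6],0],[[0.1,0.45,7.5],0],[[0.1,0.45,8.3],0],[[0.1,0.45,8.3],0],[[0.1,0.45,8.3],0],[[0.1,0.45,8.3],0]]' 1 ; python3 -c "
from h import *
go(487.3,70,177)"
```

```text
t: 2.65
tool_pos: [488.1, 69.4, 177.9]
orientation: [-0.0, 0.996, 0.09, 0.001]
force: [-0.3, 0.3, 0.2]
grip_width: 85.7
grasp_force: 0.0
t 2.65 pos [488.1  69.4 177.9] yaw 0.179 rows [-0.06 -0.07  0.09] turn -0.008 F [-0.28  0.33  0.17] q [ 0.54  0.12 -0.48  0.   -0.97  1.21] w 85.7 gf 0.0
```

```bash
python3 -m jog '[[[-0.05,-0.05,0],0],[[-0.05,-0.05,0],0],[[-0.05,-0.05,0],0],[[-0.05,-0.05,0],0],[[-0.05,-0.05,0],0],[[-0.05,-0.05,0],0],[[-0.05,-0.05,0],0],[[-0.05,-0.05,0],0],[[-0.05,-0.05,0],0],[[-0.05,-0.05,0],0]]' -1 30;  python3 -m jog '[[[0,0,0],0],[[0,0,0],0],[[0,0,0],0],[[0,0,0],0],[[0,0,0],0],[[0,0,0],0],[[0,0,0],0],[[0,0,0],0],[[0,0,0],0],[[0,0,0],0]]'
```

```text
t: 3.48
tool_pos: [486.9, 69.7, 177.1]
orientation: [-0.0, 0.996, 0.09, 0.0]
force: [-2.1, 1.3, 4.2]
grip_width: 23.7
grasp_force: 36.2
t: 4.32
tool_pos: [486.9, 69.6, 176.9]
orientation: [-0.0, 0.996, 0.089, 0.0]
force: [-1.1, 1.1, 3.9]
grip_width: 23.2
grasp_force: 36.3
```

```bash
python3 -m jog '[[[0,0,-0.03],0],[[0,0,-0.06],0],[[0,0,-0.1],0],[[0,0,-0.13],0],[[0,0,-0.16],0],[[0,0,-0.2],0],[[0,0,-0.2],0],[[0,0,-0.2],0],[[0,0,-0.2],0],[[0,0,-0.2],0]]'
```

```text
t: 5.15
tool_pos: [486.8, 69.6, 178.9]
orientation: [-0.0, 0.996, 0.089, 0.0]
force: [3.5, 0.2, -4.1]
grip_width: 23.6
grasp_force: 35.2
```

```bash
python3 -m jog '[[[0,0,-0.03],0],[[0,0,-0.06],0],[[0,0,-0.1],0],[[0,0,-0.1],0],[[0,0,-0.1],0],[[0,0,-0.1],0],[[0,0,-0.1],0],[[0,0,-0.1],0],[[0,0,-0.1],0],[[0,0,-0.1],0]]'
```

```text
t: 5.98
tool_pos: [486.8, 69.6, 180.0]
orientation: [-0.0, 0.996, 0.089, 0.0]
force: [1.7, 1.6, -2.3]
grip_width: 23.2
grasp_force: 35.4
```

Clamp L slides at 2 to 4 N, so it's weak. I'll take it to the tray.

```bash
python3 -m jog '[[[0,0,-0.4],0],[[0,0,-0.8],0],[[0,0,-1.2],0],[[0,0,-1.7],0],[[0,0,-2.2],0],[[0,0,-3.5],0],[[0,0,-5.5],0],[[0,0,-8],0],[[0,0,-10],0],[[0,0,-11],0]]' - 40; python3 -c "
from h import *
go(510,-331,285)"
```

```text
t: 6.82
tool_pos: [487.1, 69.5, 293.0]
orientation: [-0.0, 0.996, 0.09, 0.001]
force: [1.3, -0.2, -0.0]
grip_width: 23.2
grasp_force: 40.4
t 6.82 pos [487.1  69.5 293. ] yaw 0.179 rows [-4.89 39.81  0.77] turn -0.008 F [ 1.26 -0.16 -0.  ] q [ 0.54  0.02 -0.31  0.   -1.24  1.21] w 23.2 gf 40.4
```

```bash
python3 -m jog '[[[-0.4,3,0],0.03],[[-0.9,7,0],0.06],[[-1.4,11,0],0.1],[[-1.9,15,0],0.14],[[-2.4,19,0],0.18],[[-2.9,23,0],0.18],[[-3.4,27,0],0.18],[[-3.9,31,0],0.18],[[-4.4,35,0],0.18],[[-4.9,39.5,0],0.18]]' >/dev/null
python3 -m jog '[[[0,0,0],0],[[0,0,0],0],[[0,0,3],0],[[0,0,7],0],[[0,0,11],0],[[0,0,15],0],[[0,0,15],0],[[0,0,15],0],[[0,0,15],0],[[0,0,15],0]]'; python3 -c "
from h import *
go(510,-331,58,0)
cv2.imwrite('pics/w2.png',imaging.capture('wrist'))"
```

```text
t: 8.48
tool_pos: [510.6, -324.5, 143.1]
orientation: [0.001, 1.0, 0.0, 0.002]
force: [-0.1, 0.1, -0.3]
grip_width: 23.4
grasp_force: 40.3
t 8.48 pos [ 510.6 -324.5  143.1] yaw 0.0 rows [-0.09  0.64  8.51] turn 0.0 F [-0.06  0.07 -0.34] q [-0.24  0.33 -0.29  0.   -0.95  1.81] w 23.4 gf 40.3
```

View pics/w2.png

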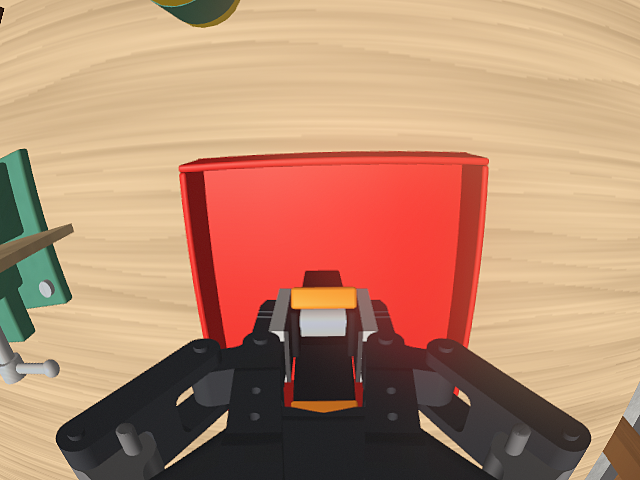

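The wrist view shows the clamp held at (323,320) over the tray's interior. I'll lower and release it.

```bash
python3 -m jog '[[[0,0.6,2],0],[[0,0.6,5],0],[[0,0.6,7.5],0],[[0,0.6,8.5],0],[[0,0.6,9],0],[[0,0.6,9.2],0],[[0,0.6,9.3],0],[[0,0.6,9.3],0],[[0,0.6,9.3],0],[[0,0.6,9.3],0]]'
python3 -m jog '[[[0,0,0],0],[[0,0,0],0],[[0,0,0],0],[[0,0,0],0],[[0,0,0],0],[[0,0,0],0],[[0,0,0],0],[[0,0,0],0],[[0,0,0],0],[[0,0,0],0]]' 0.1
python3 -m jog '[[[0,0,-1],0],[[0,0,-3],0],[[0,0,-5],0],[[0,0,-8],0],[[0,0,-12],0],[[0,0,-16],0],[[0,0,-20],0],[[0,0,-22],0],[[0,0,-22],0],[[0,0,-22],0]]'; python3 -c "
from h import *
go(520.5,-103.5,270)"
```

```text
t: 9.37
tool_pos: [509.9, -330.7, 49.0]
orientation: [0.001, 1.0, -0.0, 0.001]
force: [-2.1, 1.1, 8.7]
grip_width: 23.3
grasp_force: 41.3
t: 10.2
tool_pos: [508.8, -330.3, 46.9]
orientation: [0.0, 1.0, -0.0, -0.0]
force: [-0.1, 0.2, -0.7]
grip_width: 46.8
grasp_force: 0.0
t: 11.03
tool_pos: [509.2, -330.3, 269.5]
orientation: [0.001, 1.0, -0.0, 0.002]
force: [-0.1, 0.7, -1.7]
grip_width: 47.0
grasp_force: 0.0
t 11.03 pos [ 509.2 -330.3  269.5] yaw -0.001 rows [  1.12 -22.68  -0.07] turn -0.188 F [-0.12  0.74 -1.73] q [-0.25  0.23 -0.12  0.   -1.22  1.82] w 47.0 gf 0.0
```

```bash
python3 -m jog '[[[0.2,-3,0],-0.05],[[0.4,-6,0],-0.1],[[0.6,-10,0],-0.15],[[0.8,-14,0],-0.188],[[1,-18,0],-0.188],[[1.1,-21,0],-0.188],[[1.1,-22.7,0],-0.188],[[1.1,-22.7,0],-0.188],[[1.1,-22.7,0],-0.188],[[1.1,-22.7,0],-0.188]]' >/dev/null;  python3 -c "
from h import *
cv2.imwrite('pics/w3.png',imaging.capture('wrist'))
go(520.3,-103.3,177)"
```

```text
t 11.92 pos [ 519.6 -103.9  266.4] yaw 0.187 rows [ 0.09 -0.04  8.94] turn -0.0 F [0.75 0.36 0.48] q [ 0.17  0.11 -0.28  0.   -1.19  1.58] w 47.0 gf 0.0
```

View pics/w3.png

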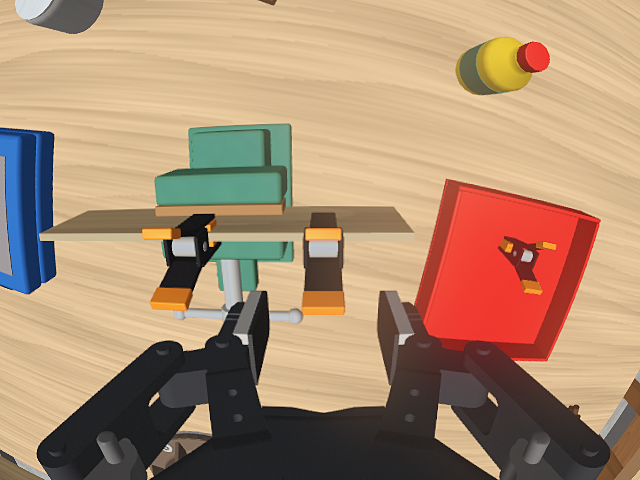

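The first clamp stands in the tray at (525,258). Clamp R at (323,250) is centred between the fingers, so I'll descend, close and pull gently.

```bash
python3 -m jog '[[[0.1,0,1],0],[[0.1,0,2],0],[[0.1,0,4],0],[[0.1,0,6],0],[[0.1,0,7.5],0],[[0.1,0,8.5],0],[[0.1,0,8.9],0],[[0.1,0,8.9],0],[[0.1,0,8.9],0],[[0.1,0,8.9],0]]'
python3 -m jog '[[[0,0,0],0],[[0,0,0],0],[[0,0,0],0],[[0,0,0],0],[[0,0,0],0],[[0,0,0],0],[[0,0,0],0],[[0,0,0],0],[[0,0,0],0],[[0,0,0],0]]' -1 30
python3 -m jog '[[[0,0,-0.03],0],[[0,0,-0.06],0],[[0,0,-0.1],0],[[0,0,-0.13],0],[[0,0,-0.13],0],[[0,0,-0.13],0],[[0,0,-0.13],0],[[0,0,-0.13],0],[[0,0,-0.13],0],[[0,0,-0.13],0]]'
```

```text
t: 12.75
tool_pos: [521.5, -103.2, 178.7]
orientation: [0.0, 0.996, 0.093, 0.001]
force: [-1.4, 0.4, -0.7]
grip_width: 47.0
grasp_force: 0.0
t: 13.58
tool_pos: [521.3, -103.0, 178.7]
orientation: [0.0, 0.996, 0.094, 0.001]
force: [-1.2, 1.6, 5.3]
grip_width: 23.8
grasp_force: 35.0
t: 14.42
tool_pos: [521.2, -103.0, 178.8]
orientation: [-0.0, 0.996, 0.093, 0.0]
force: [5.4, -1.8, -6.3]
grip_width: 23.5
grasp_force: 33.5
```

```bash
python3 -m jog '[[[0,0,-0.03],0],[[0,0,-0.05],0],[[0,0,-0.05],0],[[0,0,-0.05],0],[[0,0,-0.05],0],[[0,0,-0.05],0],[[0,0,-0.05],0],[[0,0,-0.05],0],[[0,0,-0.05],0],[[0,0,-0.05],0]]'
```

```text
t: 15.25
tool_pos: [521.2, -103.0, 178.8]
orientation: [-0.0, 0.996, 0.093, 0.0]
force: [7.2, -1.8, -9.5]
grip_width: 23.4
grasp_force: 32.9
```

Clamp R holds 9.5 N without moving, so it's sound. I'll relax the pull, release it, and go to the middle clamp.

```bash
python3 -m jog '[[[0,0,0.05],0],[[0,0,0.1],0],[[0,0,0.12],0],[[0,0,0.12],0],[[0,0,0.12],0],[[0,0,0.12],0],[[0,0,0.12],0],[[0,0,0.12],0],[[0,0,0.12],0],[[0,0,0.12],0]]'
python3 -m jog '[[[0,0,0],0],[[0,0,0],0],[[0,0,0],0],[[0,0,0],0],[[0,0,0],0],[[0,0,0],0],[[0,0,0],0],[[0,0,0],0],[[0,0,0],0],[[0,0,0],0]]' 0.1
python3 -m jog '[[[0,0,-1],0],[[0,0,-3],0],[[0,0,-5],0],[[0,0,-7],0],[[0,0,-9],0],[[0,0,-9],0],[[0,0,-9],0],[[0,0,-9],0],[[0,0,-9],0],[[0,0,-9],0]]' >/dev/null; python3 -c "
from h import *
go(504.3,-17.3,177)"
```

```text
t: 16.08
tool_pos: [521.3, -103.0, 178.8]
orientation: [0.0, 0.996, 0.094, 0.0]
force: [4.3, 0.2, 1.5]
grip_width: 23.2
grasp_force: 34.4
t: 16.92
tool_pos: [520.9, -103.1, 178.5]
orientation: [-0.0, 0.996, 0.093, -0.0]
force: [-0.5, -0.5, -0.2]
grip_width: 46.9
grasp_force: 0.0
t 17.75 pos [ 520.5 -103.1  267.8] yaw 0.187 rows [ 0.02 -8.73  9.08] turn 0.0 F [ 0.38 -0.38  0.36] q [ 0.17  0.11 -0.27 -0.   -1.19  1.58] w 46.9 gf 0.0
```

```bash
python3 -m jog '[[[0,-3,0],0],[[0,-6,0],0],[[0,-8.7,0],0],[[0,-8.7,0],0],[[0,-8.7,0],0],[[0,-8.7,3],0],[[0,-8.7,6],0],[[0,-8.7,8],0],[[0,-8.7,9],0],[[0,-8.7,9],0]]'
python3 -m jog '[[[0,0,0],0],[[0,0,0],0],[[0,0,0],0],[[0,0,0],0],[[0,0,0],0],[[0,0,0],0],[[0,0,0],0],[[0,0,0],0],[[0,0,0],0],[[0,0,0],0]]' -1 30
python3 -m jog '[[[0,0,-0.03],0],[[0,0,-0.06],0],[[0,0,-0.1],0],[[0,0,-0.13],0],[[0,0,-0.13],0],[[0,0,-0.13],0],[[0,0,-0.13],0],[[0,0,-0.13],0],[[0,0,-0.13],0],[[0,0,-0.13],0]]'
python3 -m jog '[[[0,0,-0.03],0],[[0,0,-0.05],0],[[0,0,-0.05],0],[[0,0,-0.05],0],[[0,0,-0.05],0],[[0,0,-0.05],0],[[0,0,-0.05],0],[[0,0,-0.05],0],[[0,0,-0.05],0],[[0,0,-0.05],0]]'
```

```text
t: 18.58
tool_pos: [503.5, -18.6, 176.1]
orientation: [0.001, 0.996, 0.093, -0.002]
force: [0.4, -0.8, -0.4]
grip_width: 47.4
grasp_force: 0.0
t: 19.42
tool_pos: [505.4, -17.3, 178.8]
orientation: [-0.0, 0.996, 0.094, 0.001]
force: [4.8, 0.8, 2.8]
grip_width: 23.3
grasp_force: 35.7
t: 20.25
tool_pos: [504.7, -17.3, 179.3]
orientation: [-0.0, 0.996, 0.093, -0.0]
force: [4.7, 0.8, -4.7]
grip_width: 23.6
grasp_force: 35.0
t: 21.08
tool_pos: [504.7, -17.3, 179.8]
orientation: [-0.0, 0.996, 0.093, -0.0]
force: [5.6, 1.5, -3.6]
grip_width: 23.2
grasp_force: 35.0
```

```bash
python3 -m jog '[[[0,0,-0.03],0],[[0,0,-0.06],0],[[0,0,-0.1],0],[[0,0,-0.15],0],[[0,0,-0.15],0],[[0,0,-0.15],0],[[0,0,-0.15],0],[[0,0,-0.15],0],[[0,0,-0.15],0],[[0,0,-0.15],0]]'
```

```text
t: 21.92
tool_pos: [504.7, -17.3, 181.3]
orientation: [-0.0, 0.996, 0.093, -0.0]
force: [5.1, 0.8, -3.0]
grip_width: 23.4
grasp_force: 35.0
```

The middle clamp slides at 3 to 4 N, so it's weak. I'll pull it off and carry it to the tray.

```bash
python3 -m jog '[[[0,0,-0.4],0],[[0,0,-0.8],0],[[0,0,-1.2],0],[[0,0,-1.7],0],[[0,0,-2.2],0],[[0,0,-3.5],0],[[0,0,-5.5],0],[[0,0,-8],0],[[0,0,-10],0],[[0,0,-11],0]]' - 40; python3 -c "
from h import *
go(425,-331,290)"
```

```text
t: 22.75
tool_pos: [504.5, -17.9, 294.4]
orientation: [0.0, 0.996, 0.093, 0.001]
force: [0.2, 0.6, -0.4]
grip_width: 23.6
grasp_force: 41.3
t 22.75 pos [504.5 -17.9 294.4] yaw 0.187 rows [-13.64  29.29   0.43] turn 0.0 F [ 0.21  0.61 -0.43] q [ 0.35  0.05 -0.28  0.   -1.24  1.4 ] w 23.6 gf 41.3
```

```bash
python3 -m jog '[[[-1.4,3,0],0.03],[[-2.8,6,0],0.06],[[-4.2,9,0],0.1],[[-5.9,12.5,0],0.14],[[-7.5,16,0],0.187],[[-9.1,19.5,0],0.187],[[-10.7,23,0],0.187],[[-12.3,26.5,0],0.187],[[-13.6,29.3,0],0.187],[[-13.6,29.3,0],0.187]]' >/dev/null
python3 -m jog '[[[0,0,0],0],[[0,0,0],0],[[0,0,3],0],[[0,0,7],0],[[0,0,11],0],[[0,0,15],0],[[0,0,15],0],[[0,0,15],0],[[0,0,15],0],[[0,0,15],0]]'; python3 -c "
from h import *
go(425,-331,50,0)"
```

```text
t: 24.42
tool_pos: [427.5, -331.1, 144.7]
orientation: [0.001, 1.0, 0.001, 0.002]
force: [-0.9, 0.7, -0.8]
grip_width: 23.2
grasp_force: 41.2
t 24.42 pos [ 427.5 -331.1  144.7] yaw 0.002 rows [-0.29 -0.02  9.47] turn 0.002 F [-0.93  0.72 -0.75] q [-0.3   0.23 -0.43  0.   -0.91  1.87] w 23.2 gf 41.2
```

```bash
python3 -m jog '[[[0,0,2],0],[[0,0,5],0],[[0,0,7.5],0],[[0,0,8.5],0],[[0,0,9],0],[[0,0,9.2],0],[[0,0,9.3],0],[[0,0,9.3],0],[[0,0,9.3],0],[[0,0,9.3],0]]'
python3 -m jog '[[[0,0,0],0],[[0,0,0],0],[[0,0,0],0],[[0,0,0],0],[[0,0,0],0],[[0,0,0],0],[[0,0,0],0],[[0,0,0],0],[[0,0,0],0],[[0,0,0],0]]' 0.1
python3 -m jog '[[[0,0,-1],0],[[0,0,-3],0],[[0,0,-5],0],[[0,0,-8],0],[[0,0,-12],0],[[0,0,-16],0],[[0,0,-20],0],[[0,0,-22],0],[[0,0,-22],0],[[0,0,-22],0]]'
python3 -m jog '[[[0,3,0],0],[[0,6,0],0],[[0,9,0],0],[[0,12,0],0],[[0,15,0],0],[[0,15,0],0],[[0,15,0],0],[[0,15,0],0],[[0,15,0],0],[[0,15,0],0]]'; python3 -c "
from h import *
a=imaging.capture('top')[180:340,240:510]
cv2.imwrite('pics/end.png',cv2.resize(a,None,fx=2.9,fy=2.9,interpolation=2))"
```

```text
t: 25.25
tool_pos: [426.2, -331.0, 51.5]
orientation: [0.0, 1.0, 0.0, 0.001]
force: [-4.5, 3.2, 8.4]
grip_width: 23.4
grasp_force: 42.6
t: 26.08
tool_pos: [425.6, -330.8, 48.7]
orientation: [-0.0, 1.0, 0.0, -0.0]
force: [-0.7, -0.1, 0.5]
grip_width: 47.2
grasp_force: 0.0
t: 26.92
tool_pos: [426.0, -330.9, 271.1]
orientation: [0.001, 1.0, 0.0, 0.002]
force: [-1.2, 0.7, -0.8]
grip_width: 47.1
grasp_force: 0.0
t: 27.75
tool_pos: [425.7, -479.9, 268.9]
orientation: [-0.0, 1.0, 0.001, 0.0]
force: [0.3, 0.0, 0.5]
grip_width: 47.1
grasp_force: 0.0
```

View pics/end.png

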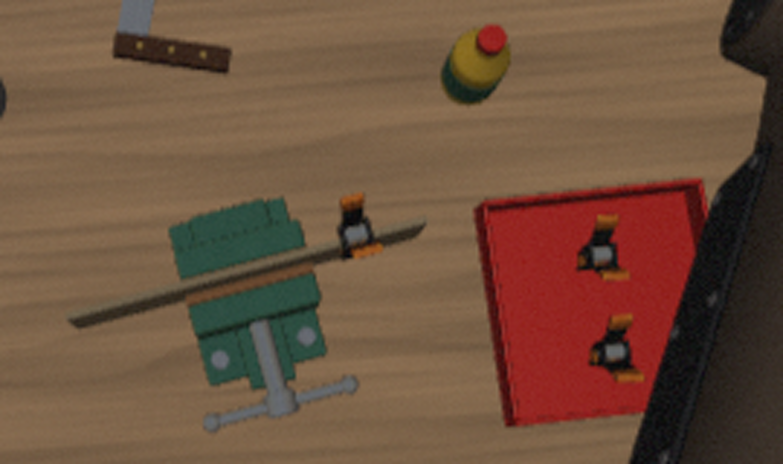

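The picture shows both weak clamps standing in the tray, at (600,255) and (615,350). The sound clamp is still on the strip at (357,232), and the glue is standing.

```bash
python3 -c "
from workcell import ctrl
print(ctrl.job_done())"
```

```text
the job is handed in; nothing more can be done
None
```

I handed the job in at about 28 s: the two weak clamps (left and middle) are standing in the red tray, and the sound one (right), which held a 9.5 N pull without moving, is still gripping the strip; the judge's verdict was not reported back.

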